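# Gauge the fired clay sleeves and sort them

## Task

Two straight clay sleeves have come from the kiln to be checked on the steel gauge pin: one has a bore wide enough to pass over the pin, the other has fired too narrow. Slide the one that fits all the way down the pin until it sits flat on the pin's base and leave it there, and stand the narrow one upright in the empty shallow white tray. They are ceramic, so set them down rather than dropping them.

Things in the scene. Friction and masses are not known exactly. Their poses are not given: they have to be found in the camera images.
- sleeve_wide_center (a point): centre (half-way up, on the axis) of the sleeve that fits: a straight bare-clay tube standing upright, 50 mm outside diameter, 40 mm high, open through bore 32 mm, wall 9 mm. z along its axis, up. About 0.1 kg, loose
- sleeve_narrow_center (a point): centre (half-way up, on the axis) of the sleeve that is too narrow: the same clay and the same outside (50 mm diameter, 40 mm high, standing upright), but a small through bore of 16 mm, wall 17 mm. z along its axis, up. About 0.15 kg, loose
- gauge_seat (a point): point on the axis of the gauge pin at the top face of its base, where a sleeve that fits comes to rest. Fixed, upright. Base: dark steel disc 84 mm in diameter, 14 mm thick. Pin: bright steel, 24 mm in diameter for 28 mm above the base, then a cone that narrows to 8 mm at the tip, 50 mm above the base's top face. z up
- tray_in (a point): centre of the inner floor (4 mm above the table) of the empty, undivided, shallow open white tray, fixed: outside 180 mm along its x, 160 mm along its y, 22 mm high, walls 4 mm. z up
Mind the look-alikes: they are no part of the job. Of the things shaped like the part that bears tray_in, the white one is meant.

How it is judged:
By the outcome, as a careful person would: the job done as asked, in the order asked, and still so for the second after the job is handed in, with the robot touching nothing.
It also fails if it takes over 56 s, if anything falls off the work surface, if the arm or the gripper's body presses on something with over 40 N, if the wrist force passes 120 N, or if a joint passes its speed limit or range.

## Robot

A 6-joint arm with a two-finger parallel gripper is mounted at the origin on the work surface. World frame = base frame: x ahead of the robot, y to its left, z up, the work surface at z = 0. Lengths are in m, angles in rad, forces in N, time in s.
With the tool pointing down it reaches from about 0.325 to 0.9 m from the base axis. Payload 6.1 kg.
Tool frame: the origin (TCP) lies midway between the tips of the shut fingers; the grasp point (between the pads) lies 19 mm behind it; x points along the fingers, y is the direction in which the jaws open and shut, and the axes are right-handed (so a half turn about x gives the same grasp; the last joint's range is limited). The gripper opens to 85 mm and grips with 20 to 120 N. Pads are 22 mm wide; open, the fingers measure 114 mm over their backs; the gripper's body (76 mm by 85 mm) begins 54 mm behind the grasp point. The pads swing forward as they close: fully open they stand 13 mm farther back than shut.
Start: joints at [-1.269, 0.22, 1.526, -0, 1.395, -0.126], TCP at [0.259, -0.569, 0.231] pointing down, gripper open.
Joint ranges: [-2.98, 2.98], [-0.91, 2.08], [0.09, 2.57], [-1.24, 4.39], [0.2, 2.65], [-2.68, 2.68]. Speed limits (rad/s): [2.57, 2.57, 3.01, 3.14, 3.14, 3.14].

## Interface

Orientations are given as [roll, pitch, yaw] about the fixed x, y, z axes, in that order (R = Rz(yaw) Ry(pitch) Rx(roll)).
In Python, from plant import movep, move_l, set_joints, gripper_to, hold, inverse_kinematics, observe, get_image, get_calibration, Unreachable, job_done gives the robot as it stands. Calls block until the motion is done:
- movep(position, orientation): joint-space move of the TCP to a pose.
- move_l(position, feed=0.15, rotation=None, max_force=None): straight line of the TCP; rotation=None keeps the orientation; feed is the mean speed in m/s. With max_force (N) it stops when the force on the tool has changed by that much, and returns True; else False.
- set_joints(angles): joint-space move.
- gripper_to(opening, f_grip=None): finger opening in m; f_grip is the grip in N (None keeps the last); returns when the fingers have stopped.
- hold(seconds).
- inverse_kinematics(position, orientation): joint angles nearest the present ones, or None.
- observe(): the state.
- get_image(name): name is "scene" or "top" or "wrist"; returns (picture, depth): 400x640x3 uint8, red, green, blue; 400x640 float32, m along the optical axis (not along the pixel's ray), 0 where there is no reading.
- get_calibration(name): a dict with "intrinsics" (3x3 intrinsics, pixels), "world_from_camera" (4x4, takes a point from camera to world coordinates). Camera axes: x right, y down, z forward; pixel columns grow to the right and rows downward; lengths in m; the calibration is good to about 2 mm. A picture is of the moment at which its call begins: read the wrist's pose just before it. get_calibration takes no time and is no camera call; for the wrist camera it gives the pose at the moment of the call.
A pose or a line that the arm cannot do raises Unreachable and nothing moves.
- job_done(): hands the job in, once; it reports no verdict.
The state is a dict: "time_s": time; "q": joint angles; "joint_velocities": joint speeds; "joint_torque": joint torques, N m; "eef_pos": TCP position; "tcp_rot": TCP orientation; "ft_force": force on the tool from outside, world axes, zero at the start; "torque": the same for the moment, N m; "opening": finger opening in m.
Only numpy, scipy, OpenCV 4.12 (cv2) and the standard library are available. Lean on these libraries where they do the work, as an engineer would, in place of code of your own. Each camera call takes 0.05 s, during which the arm holds its last target. There are 200 camera calls.

## Working session

There is one attempt and no reset: what is moved stays moved. The work goes in short steps, each a Python script; the robot and the scene stay as the last script left them, time stands still between calls to the robot, and variables do not carry over. Pictures are saved under pics/ and viewed, about 8 in all and at most 12, crops included, and the job is handed in when it is done.

```bash
mkdir -p pics; ls; python3 - <<'E'
from plant import *
import cv2,numpy as np
for n in("top","scene"):
    p,d=get_image(n);cv2.imwrite(f"pics/{n}0.png",p[:,:,::-1]);np.savez(f"{n}0.npz",p=p,d=d)
    c=get_calibration(n);print(n,np.round(c["intrinsics"],1).tolist(),np.round(c["world_from_camera"],3).tolist())
print(observe()["time_s"], observe()["tcp_rot"])
E
```

```text
pics
top [[484.5, 0.0, 324.1], [0.0, 484.5, 194.0], [0.0, 0.0, 1.0]] [[0.021, -0.997, 0.074, 0.343], [-1.0, -0.021, 0.004, 0.016], [-0.003, -0.074, -0.997, 1.082], [0.0, 0.0, 0.0, 1.0]]
scene [[376.6, 0.0, 319.9], [0.0, 376.6, 199.3], [0.0, 0.0, 1.0]] [[-0.483, 0.75, -0.451, 0.836], [0.876, 0.419, -0.24, 0.222], [0.009, -0.511, -0.86, 0.795], [0.0, 0.0, 0.0, 1.0]]
0.1 [-1.6831375   1.56904088  1.88627071]
```

View pics/top0.png

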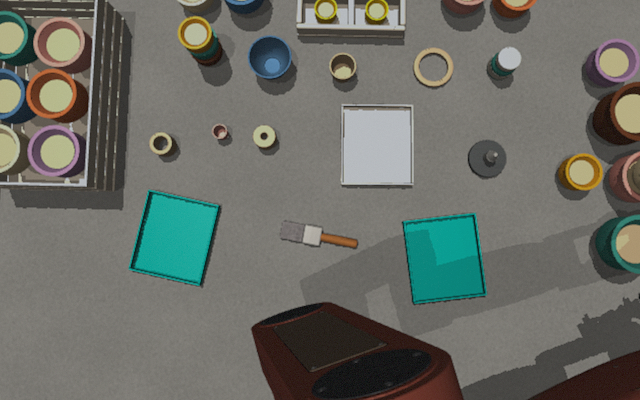

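View pics/scene0.png

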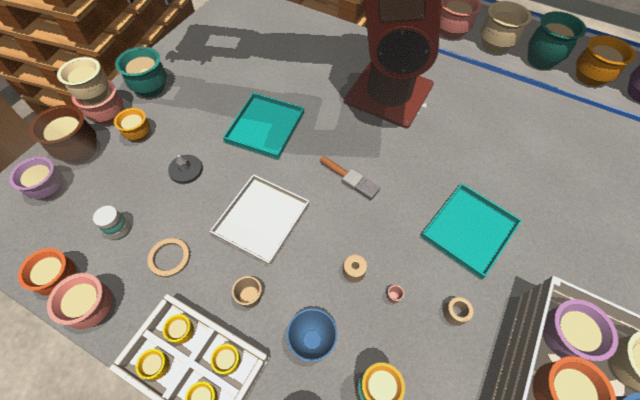

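Look-alikes (top view pixels): tubes at (162,144) with a wide hole, (264,136) with a small hole, (343,67) a cup, (220,131) a small pink one, (433,67) a flat ring. Trays: white undivided (377,145), white divided (350,15), teal (175,238) and (444,258). Gauge pin: (487,158). I choose 162 as wide, 264 as narrow, and the tray at (377,145). Next I measure them and check a close crop.

```bash
cat > h.py <<'E'
import numpy as np,cv2
from plant import *
def cloud(d,c):
    K=c["intrinsics"];T=np.array(c["world_from_camera"]);v,u=np.mgrid[:d.shape[0],:d.shape[1]]
    P=np.stack([(u-K[0][2])/K[0][0]*d,(v-K[1][2])/K[1][1]*d,d],-1)
    return P@T[:3,:3].T+T[:3,3]
def circ(P,box,zlo,zhi):
    u0,u1,v0,v1=box;Q=P[v0:v1,u0:u1].reshape(-1,3);Q=Q[(Q[:,2]>zlo)&(Q[:,2]<zhi)]
    (x,y),r=cv2.minEnclosingCircle(Q[:,:2].astype(np.float32));return np.round([x,y,r,np.median(Q[:,2]),len(Q)],4)
E
python3 - <<'E'
from h import *
z=np.load("top0.npz");P=cloud(z["d"],get_calibration("top"))
print("162",circ(P,(142,182,124,164),.03,.06));print("264",circ(P,(244,284,116,156),.03,.06))
print("cup343",circ(P,(323,363,47,90),.03,.08));print("pink",circ(P,(210,232,120,142),.015,.06))
print("base",circ(P,(462,512,135,182),.009,.019));print("pintip",circ(P,(470,512,140,175),.045,.075))
t=P[100:190,337:417].reshape(-1,3);t=t[(t[:,2]>.016)&(t[:,2]<.03)];r=cv2.minAreaRect(t[:,:2].astype(np.float32));print("tray",r,np.median(t[:,2]))
print("floor",np.median(P[120:170,355:400,2]),"table",np.median(P[190:210,230:270,2]))
s=np.load("scene0.npz");S=cloud(s["d"],get_calibration("scene"))
print("S wide",circ(S,(440,480,290,328),.03,.06),"S nar",circ(S,(338,374,250,284),.03,.06))
print("S base",circ(S,(162,210,150,188),.009,.019),"S tip",circ(S,(162,210,145,188),.045,.075))
a=z["p"];b=s["p"]
im=np.hstack([cv2.resize(x,(390,300),interpolation=2) for x in(a[110:175,140:285][:, :],b[245:330,335:480])])
cv2.imwrite("pics/c1.png",im[:,:,::-1])
E
```

```text
162 [5.235e-01 3.789e-01 2.580e-02 3.930e-02 2.850e+02]
264 [5.441e-01 1.540e-01 2.500e-02 3.980e-02 3.760e+02]
cup343 [ 7.021e-01 -1.340e-02  3.070e-02  4.550e-02  2.690e+02]
pink [5.541e-01 2.529e-01 1.700e-02 3.150e-02 1.200e+02]
base [ 5.103e-01 -3.410e-01  4.220e-02  1.380e-02  9.670e+02]
pintip [ 5.105e-01 -3.398e-01  1.080e-02  5.370e-02  7.500e+01]
tray ((0.5355265736579895, -0.09443847090005875), (0.18119706213474274, 0.15964165329933167), 0.32017144560813904) 0.02130772998285746
floor 0.003942407012101912 table 0.00010290580713212538
S wide [5.263e-01 3.791e-01 2.550e-02 3.800e-02 3.490e+02] S nar [5.466e-01 1.536e-01 2.510e-02 3.870e-02 3.990e+02]
S base [ 5.117e-01 -3.399e-01  4.280e-02  1.350e-02  6.000e+02] S tip [ 5.134e-01 -3.394e-01  1.040e-02  5.360e-02  6.300e+01]
```

View pics/c1.png

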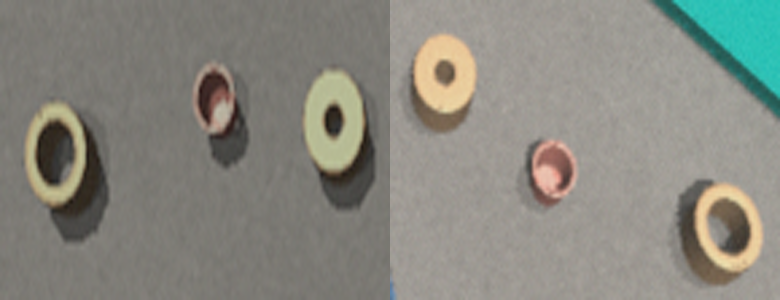

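The crop confirms it: the left tube in the top view is wide-bored, the right one is small-bored, and the pink cup between them is neither. Radii (25 mm, base 42 mm), heights (40 and 14 mm) and the tray size (181×160 mm) all agree with the description, and the two views agree within 2–3 mm. Now I move.

```bash
cat >> h.py <<'E'
from scipy.spatial.transform import Rotation as Ro
def ori(a):
    x=np.array([0,0,-1.]);y=np.array([np.cos(a),np.sin(a),0]);return Ro.from_matrix(np.stack([x,y,np.cross(x,y)],1)).as_euler("xyz")
W=np.array([.525,.379]);N=np.array([.5455,.1538]);G=np.array([.511,-.3403]);T=np.array([.5355,-.0944])
def st(): 
    o=observe();print("t%.2f"%o["time_s"],np.round(o["eef_pos"],4),"F",np.round(o["ft_force"],1),"op %.4f"%o["opening"])
E
python3 - <<'E'
from h import *
print(Ro.from_euler("xyz",observe()["tcp_rot"]).as_matrix().round(2).tolist())
for a in(0,np.pi):
    for n,p in dict(W=W,N=N,G=G,T=T).items():
        print(a,n,[None if q is None else np.round(q,2).tolist() for q in[inverse_kinematics([*p,z],ori(a)) for z in(.006,.2)]])
a=0 if all(inverse_kinematics([*p,.1],ori(0)) is not None for p in(W,N,G,T)) else np.pi
movep([*W,.2],ori(a));st()
c=get_calibration("wrist");p,d=get_image("wrist");cv2.imwrite("pics/w1.png",p[:,:,::-1]);np.savez("w1.npz",p=p,d=d)
P=cloud(d,c);m=(P[...,2]>.03)&(P[...,2]<.05)&(np.hypot(P[...,0]-W[0],P[...,1]-W[1])<.05)&(d>0)
Q=P[m];print(len(Q),cv2.minEnclosingCircle(Q[:,:2].astype(np.float32)) if len(Q) else 0, np.median(Q[:,2]))
E
```

```text
[[-0.0, 0.41, -0.91], [0.0, -0.91, -0.41], [-1.0, -0.0, -0.0]]
0 W [[0.5, 0.51, 1.6, -0.0, 1.02, 0.5], [0.5, 0.3, 1.5, -0.0, 1.35, 0.5]]
0 N [[0.14, 0.35, 1.83, -0.0, 0.96, 0.14], [0.14, 0.11, 1.71, -0.0, 1.32, 0.14]]
0 G [[-0.72, 0.45, 1.7, 0.0, 0.99, -0.72], [-0.72, 0.22, 1.59, 0.0, 1.33, -0.72]]
0 T [[-0.32, 0.31, 1.89, 0.0, 0.94, -0.32], [-0.32, 0.05, 1.77, 0.0, 1.32, -0.32]]
3.141592653589793 W [[0.5, 0.51, 1.6, -0.0, 1.02, -2.64], [0.5, 0.3, 1.5, -0.0, 1.35, -2.64]]
3.141592653589793 N [None, None]
3.141592653589793 G [[-0.72, 0.45, 1.7, 0.0, 0.99, 2.43], [-0.72, 0.22, 1.59, 0.0, 1.33, 2.43]]
3.141592653589793 T [None, None]
t3.53 [0.5255 0.3783 0.2   ] F [-0.3  0.3 -0.4] op 0.0855
980 ((0.5253555774688721, 0.37890881299972534), 0.025030700489878654) 0.038261216922980595<sys>:0: UserWarning: Gimbal lock detected. Setting third angle to zero since it is not possible to uniquely determine all angles.
<stdin>:6: UserWarning: Gimbal lock detected. Setting third angle to zero since it is not possible to uniquely determine all angles.
```

View pics/w1.png

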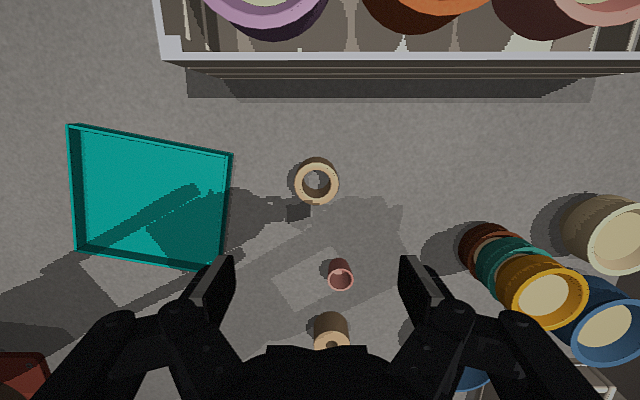

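The wrist view shows the wide tube at (317,182) between the jaws, confirming (0.525, 0.379). I check crate clearance for the camera side, then grasp.

```bash
python3 -W ignore - <<'E'
from h import *
c=get_calibration("wrist");print("cam",np.round(c["world_from_camera"][:3],3).tolist())
d=np.load("w1.npz")["d"];P=cloud(d,c)[:110];m=(P[...,2]>.05)&(d[:110]>0);print("crate ymin",P[m][:,1].min(),"zmax",P[m][:,2].max())
if P[m][:,1].min()<.379+.09: raise SystemExit
w=np.array([.5253,.3789])
move_l([*w,.09],feed=.15);move_l([*w,.006],feed=.06,max_force=15);st()
gripper_to(.045,30);st()
move_l([*w,.10],feed=.1);st()
E
```

```text
cam [[1.0, -0.0, 0.0, 0.525], [-0.0, -0.95, -0.311, 0.458], [0.0, 0.311, -0.95, 0.341]]
crate ymin 0.48908725068284054 zmax 0.15097639493963008
t6.02 [0.5257 0.3791 0.0066] F [-0.2 -0.4  0.4] op 0.0857
t6.45 [0.5256 0.3791 0.0065] F [-0.9 -0.4  3.1] op 0.0486
t7.54 [0.5246 0.3785 0.0989] F [ 0.5  0.7 -2.2] op 0.0490
```

```bash
python3 -W ignore - <<'E'
from h import *
movep([*observe()["eef_pos"][:2],.18],ori(0)); movep([*G,.18],ori(0));hold(.3);st()
c=get_calibration("wrist");p,d=get_image("wrist");cv2.imwrite("pics/w2.png",p[:,:,::-1]);np.savez("w2.npz",p=p,d=d)
P=cloud(d,c);r=np.hypot(P[...,0]-G[0],P[...,1]-G[1])
e=observe()["eef_pos"]
for n,(lo,hi,R) in dict(base=(.009,.019,.06),tip=(.045,.075,.03),sleeve_top=(.205,.225,.035)).items():
    m=(P[...,2]>lo)&(P[...,2]<hi)&(r<R)&(d>0);Q=P[m]
    if len(Q): print(n,len(Q),cv2.minEnclosingCircle(Q[:,:2].astype(np.float32)),np.median(Q[:,2]),Q.min(0).round(4),Q.max(0).round(4))
E
```

```text
t10.81 [ 0.5112 -0.3399  0.18  ] F [-0.1  0.1 -0.6] op 0.0490
base 3510 ((0.5120726227760315, -0.34165146946907043), 0.04205142706632614) 0.012504546562475488 [ 0.4701 -0.3784  0.0091] [ 0.5538 -0.2999  0.0189]
tip 298 ((0.512068510055542, -0.3413216471672058), 0.010336722247302532) 0.05374594233683247 [ 0.5018 -0.351   0.0452] [ 0.5222 -0.3314  0.0639]
sleeve_top 7404 ((0.5109767317771912, -0.3338039815425873), 0.03442580625414848) 0.21185754840080917 [ 0.4767 -0.3658  0.205 ] [ 0.5453 -0.3151  0.225 ]
```

View pics/w2.png

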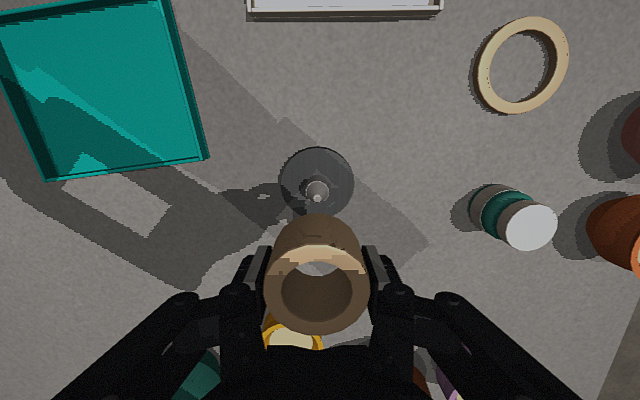

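The wrist view shows the sleeve held upright at (317,285) and the pin tip at (317,190). Against the wrist-measured pin, the sleeve axis needs a shift of about (+1, −1) mm, well inside the 4 mm radial clearance. I lower it guarded.

```bash
python3 -W ignore - <<'E'
from h import *
g=np.array([.5118,-.341])
move_l([*g,.085],feed=.12);st()
h=move_l([*g,.028],feed=.05,max_force=8);print(h);st()
if not h:
    h=move_l([*g,.016],feed=.012,max_force=5);print(h);st()
E
```

```text
t11.80 [ 0.5124 -0.3415  0.086 ] F [ 0.2  0.5 -0.9] op 0.0488
False
t13.09 [ 0.5121 -0.3413  0.0285] F [ 0.1 -0.6 -1.4] op 0.0491
True
t13.76 [ 0.5117 -0.3409  0.0204] F [-0.2  0.6  6. ] op 0.0488
```

Contact came at TCP z = 0.0204, exactly the expected seat height. Release, retreat, check, then hover over the narrow sleeve.

```bash
python3 -W ignore - <<'E'
from h import *
gripper_to(.085);st()
e=observe()["eef_pos"];move_l([*e[:2],.18],feed=.15);hold(.2);st()
c=get_calibration("wrist");p,d=get_image("wrist");P=cloud(d,c);r=np.hypot(P[...,0]-G[0],P[...,1]-G[1])
m=(P[...,2]>.045)&(P[...,2]<.058)&(r<.04)&(d>0);Q=P[m];print("sleeve top",len(Q),cv2.minEnclosingCircle(Q[:,:2].astype(np.float32)),np.median(Q[:,2]),np.percentile(Q[:,2],[5,95]))
cv2.imwrite("pics/w3.png",p[:300,170:470,::-1])
movep([*N,.2],ori(0));hold(.2);st()
c=get_calibration("wrist");p,d=get_image("wrist");P=cloud(d,c)
m=(P[...,2]>.03)&(P[...,2]<.05)&(np.hypot(P[...,0]-N[0],P[...,1]-N[1])<.05)&(d>0);Q=P[m];print("narrow",len(Q),cv2.minEnclosingCircle(Q[:,:2].astype(np.float32)),np.median(Q[:,2]))
E
```

```text
t14.21 [ 0.5108 -0.3401  0.0191] F [ 0.2  0.1 -0.9] op 0.0851
t15.63 [ 0.5104 -0.3398  0.1788] F [ 0.1  0.3 -0.6] op 0.0850
sleeve top 1426 ((0.5119418501853943, -0.3407503664493561), 0.024970989674329758) 0.05217827093281552 [0.04664003 0.05389783]
t17.68 [0.5458 0.1529 0.1999] F [-0.4 -0.6 -0.3] op 0.0853
narrow 1425 ((0.5458559989929199, 0.15428514778614044), 0.024894189089536667) 0.03841558376504123
```

View pics/w3.png

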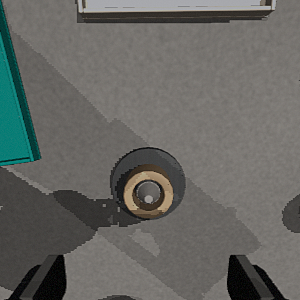

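The crop shows the wide sleeve flat on the base with the pin tip inside its bore at (149,195). Its top is at 0.052 m in the wrist view, which reads about 1.5 mm low, against 0.054 m expected. Now the narrow sleeve goes into the tray.

```bash
python3 -W ignore - <<'E'
from h import *
n=np.array([.5457,.154])
move_l([*n,.09],feed=.15);move_l([*n,.006],feed=.06,max_force=15);st()
gripper_to(.045,35);st()
if not .046<observe()["opening"]<.053: raise SystemExit("grip")
move_l([*n,.12],feed=.12);st()
movep([*T,.12],ori(0));st()
h=move_l([*T,.02],feed=.07,max_force=8);print(h);st()
if not h: h=move_l([*T,.006],feed=.012,max_force=5);print(h);st()
if not h or observe()["eef_pos"][2]>.014: raise SystemExit("contact?")
gripper_to(.085);e=observe()["eef_pos"];move_l([*e[:2],.2],feed=.15);st()
movep([.45,-.2,.35] if False else [.259,-.569,.231],ori(-1.147));hold(.3);st()
for k in("top","scene"):
    p,d=get_image(k);P=cloud(d,get_calibration(k))
    for nm,q,z in(("wide",G,.054),("narrow",T,.044)):
        m=(abs(P[...,2]-z)<.006)&(np.hypot(P[...,0]-q[0],P[...,1]-q[1])<.05)&(d>0);Q=P[m];print(k,nm,len(Q),cv2.minEnclosingCircle(Q[:,:2].astype(np.float32)),np.median(Q[:,2]))
    cv2.imwrite(f"pics/{k}9.png",p[:,:,::-1])
E
```

```text
t20.17 [0.5461 0.1541 0.0065] F [-0.7 -0.2 -0.3] op 0.0847
t20.59 [0.5459 0.1541 0.0066] F [-2.1 -0.8  5.3] op 0.0499
t21.69 [0.5449 0.1539 0.1189] F [-0.2  0.8 -2. ] op 0.0499
t22.67 [ 0.5355 -0.0935  0.1197] F [ 0.1  0.8 -2. ] op 0.0500
False
t24.24 [ 0.536  -0.0945  0.0206] F [ 0.1  1.  -2.9] op 0.0503
True
t25.03 [ 0.5354 -0.0944  0.0105] F [-1.   1.   5.1] op 0.0499
t26.90 [ 0.5335 -0.0938  0.1988] F [ 0.4 -0.5  0.3] op 0.0848
t29.18 [ 0.2596 -0.5687  0.231 ] F [-0.1 -0.8  0.5] op 0.0850
top wide 305 ((0.5097390413284302, -0.34070730209350586), 0.02547786943614483) 0.05372351271679254
top narrow 376 ((0.5340206623077393, -0.0942487046122551), 0.02514185756444931) 0.04379002640140328
scene wide 227 ((0.5111581087112427, -0.3401179313659668), 0.026042109355330467) 0.05290565824766691
scene narrow 315 ((0.5356370210647583, -0.09433120489120483), 0.025653541088104248) 0.04320631966994748
```

View pics/scene9.png

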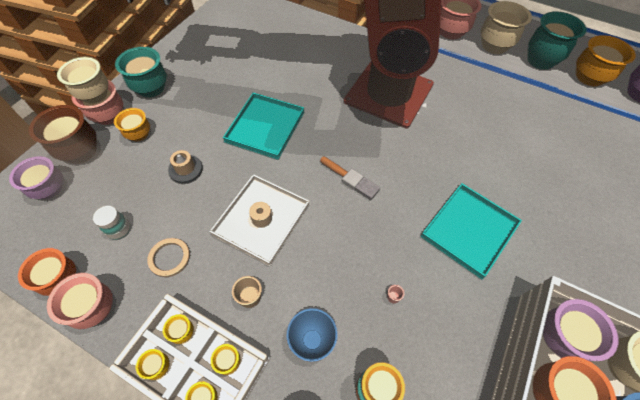

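The scene view shows the wide sleeve on the gauge base at (182,163) and the narrow one standing upright in the white tray at (260,213). Nothing else has moved.

```bash
python3 -c "
from plant import *
job_done();print(observe()['time_s'])"
```

```text
the job is handed in; nothing more can be done
the job is handed in; nothing more can be done
```

The job is done and handed in. I slid the wide-bore sleeve down the gauge pin onto its base first, then stood the narrow one upright near the middle of the white undivided tray. Both were lowered to light contact (about 5–8 N) before release, and the arm finished clear of everything at about 29 s.

**Last checks:**
- **Wide sleeve:** the top camera puts its top face at 53.7 mm, against 54 mm expected when seated. It is centred on the pin to within about 2 mm.
- **Narrow sleeve:** the top camera puts its top face at 43.8 mm, against 44 mm expected.
- **Disagreements:** no check failed. The scene and wrist cameras read heights about 1–2 mm low, and the top and scene views differed by 1–3 mm sideways.

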